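# Take the casting out of the inclined mould and stack it staggered

### The arm

A 7-joint arm with a two-finger parallel gripper is mounted at the origin on a cart in front of the work surface, level with it; the furniture and walls round the work are solid. World frame = base frame: x ahead of the robot, y to its left, z up, the work surface at z = 0. Lengths are in m, angles in degrees, forces in N, time in s.
With the tool pointing down it reaches from about 0.425 to 1.025 m from the base axis. Payload 9.4 kg.
Tool frame: the origin (TCP) lies at the very end of the fingers, on their centre line; the grasp point (between the pads) lies r.grip_depth behind it (r.grip_depth is the distance from the TCP to the grasp point, in m); z points along the fingers, y is the line along which they close (so a half turn about z gives the same grasp; the last joint's range is limited). The gripper opens to 93 mm and grips with 3 to 60 N. Pads are 15 mm wide; open, the fingers measure 128 mm over their backs; the gripper's body (75 mm by 188 mm) begins 65 mm behind the grasp point.
Start: joints at [-74.926, 34.337, -0.143, 91.639, 0.103, 54.024, -4.572], TCP at [0.242, 0.684, 0.219] pointing down, gripper open.
Joint ranges: [-147.43, 147.43], [-19.82, 112.94], [-74.19, 73.91], [6.32, 146.72], [-59.91, 239.91], [6.04, 106.73], [-150.56, 150.56]. Speed limits (degrees/s): [127.2, 127.2, 172.46, 172.46, 180, 180, 180].

### API

Orientations are given as [roll, pitch, yaw] about the fixed x, y, z axes, in that order (R = Rz(yaw) Ry(pitch) Rx(roll)).
In Python, from bench import r gives the robot as it stands. Calls block until the motion is done:
- r.movep(position, orientation): joint-space move of the TCP to a pose.
- r.movel(position, ori=None, velocity=0.15): straight line of the TCP; ori=None keeps the orientation; velocity is the mean speed in m/s.
- r.movej(angles): joint-space move.
- r.command_gripper(opening, effort=None): finger opening in m; effort is the grip in N (None keeps the last); returns when the fingers have stopped.
- r.wait(seconds).
- r.inverse_kinematics(position, orientation): joint angles nearest the present ones, or None.
- r.read_state(): the state.
- r.get_image(name): name is "scene" or "top" or "wrist"; returns the picture (420x560x3 uint8, red, green, blue); there is no depth.
- r.camera_params(name): a dict with "mtx" (3x3 intrinsics, pixels), "R" (3x3) and "t" (3): a world point X has camera coordinates R X + t. Camera axes: x right, y down, z forward; pixel columns grow to the right and rows downward; lengths in m; the calibration is good to about 2 mm. A picture is of the moment at which its call begins: read the wrist's pose just before it. camera_params takes no time and is no camera call; for the wrist camera it gives the pose at the moment of the call.
A pose or a line that the arm cannot do raises r.IKError and nothing moves.
- r.sign_off(): hands the job in; it is judged then, once.
Trained networks look in the newest picture that a camera, given by its name, has taken for a name from the list of things; names that differ only in an ending like _2 or _b are one class to them, and where a whole thing is asked for, a point or a joint stands for the part that bears it (a point fixed in the world has none). Each returns a list of dicts, best first, with "p" (0 to 1); they miss things now and then, are a little off and sometimes report something else, mostly with a low value. They report only what shows in the picture. A call takes as long as a camera call.
- r.search_frame(camera, name): "point" ([column, row] in pixels, amid what is visible of it).
The state is a dict: "time": time; "joints": joint angles; "qvel": joint speeds; "effort": joint torques, N m; "eef_pos": TCP position; "tool_rot": TCP orientation; "force": force on the tool from outside, world axes, zero at the start; "ft_torque": the same for the moment, N m; "gripper_width": finger opening in m; "grip_force": force on a finger pad.
Only numpy, scipy, OpenCV 4.12 (cv2) and the standard library are available. Lean on these libraries where they do the work, as an engineer would, in place of code of your own. Each camera call takes 0.05 s, during which the arm holds its last target. There are 200 camera calls.

### The job

Lift the aluminium casting out of the open mould half on its inclined blue stand and add it, right way up, to the stack of two castings on the wooden board, setting it down gently. Carry on the stagger of the stack: the new casting rests on the rims of the middle one, straight above the lowest one and parallel to it. Do not shift the two castings already stacked, and leave the other things in the drawers alone.

Things in the scene. Friction and masses are not known exactly. Their poses are not given: they have to be found in the camera images.
- mould: Fixed dark steel mould half 100 x 164 x 38 mm on a blue stand (foot 124 x 170 mm) in one of two open drawers (floor z = 0, walls 88 mm high). Origin on the floor under the centre of the mould face, z straight up, y along the long side. The face centre is 100 mm up; the face is tilted 30 degrees about y, its outward normal is (-0.5, 0, 0.866) in this frame.
- cavity_floor (a point): Centre of the floor of the cavity in the mould face: a pocket 54 mm (along the slope) x 114 mm (along the mould's y), 18 mm deep. Two dowel pins 12 mm high stand on the face 36 mm downslope of its centre, 69 mm to either side.
- casting: Loose aluminium tray, 0.2-0.35 kg, 110 long (y) x 50 wide (x) x 46 mm high (z), open top, walls and floor 8 mm; a lip 8 mm thick sticks out 9 mm at each end, 2 mm below the rim. Long sides flat. Lies in the cavity with 2 mm play all round, top 28 mm proud of the face. Origin: centre of the underside; z out of the open top, at first along the face normal, 30 degrees from vertical.
- low_casting: Lowest casting of the stack, equal to the other, loose, lying level on the wooden board, open side up. Origin at the centre of its underside, y along its length, z up.
- mid_casting: Middle casting, equal, loose, lying open side up on the rims of the lowest one, parallel to it and shifted 24 to 34 mm along its length (towards the low casting's +y). Origin at the centre of its underside; its rim is 46 mm higher.
- board: Fixed wooden board 90 x 220 x 12 mm in the other drawer, under the stack. Origin at the centre of its underside.
- parallel: Bystander: bright steel bar 16 x 100 x 30 mm. Origin at the centre of its underside.
- v_block: Bystander: steel V-block 50 x 50 x 40 mm. Origin at the centre of its underside.
- step_block: Bystander: black stepped block 28 x 60 x 36 mm. Origin at the centre of its underside.
- spanner: Bystander: spanner 196 mm long, 32 mm wide, lying flat. Origin at the centre of its underside.

How it is judged:
By the outcome, as a careful person would: the job done as asked, in the order asked, and still so for the second after the job is handed in, with the robot touching nothing.
It also fails if it takes over 45 s, if anything falls off the work surface, if the arm or the gripper's body presses on something with over 40 N, if the wrist force passes 120 N, or if a joint passes its speed limit or range.

## Working session

There is one attempt and no reset: what is moved stays moved. The work goes in short steps, each a Python script; the robot and the scene stay as the last script left them, time stands still between calls to the robot, and variables do not carry over. Pictures are saved under pics/ and viewed, at most 10 in all, crops included, and the job is handed in when it is done.

```bash
mkdir -p pics; ls; python3 - <<'E'
from bench import r
import cv2
print(r.grip_depth, r.read_state())
for n in ["scene","top"]:
    im=r.get_image(n); cv2.imwrite(f"pics/{n}0.png",im[:,:,::-1])
    p=r.camera_params(n); print(n,p)
    for k in ["mould","casting","low_casting","mid_casting","board","cavity_floor"]:
        print(k,[(np_['point'],round(np_['p'],2)) for np_ in r.search_frame(n,k)][:4])
E
```

```text
bench.py
pics
0.0188 {'time': 0.0, 'joints': array([-74.92568064,  34.38393728,  -0.14502264,  91.68027391,
         0.10528792,  54.02521952,  -4.57204215]), 'qvel': array([-0.0488299 ,  0.02942216,  0.06828423, -0.07365992,  0.01867891,
       -0.06900021, -0.07146505]), 'effort': array([ 7.19210566e-04, -7.65065289e+01,  1.49773244e+00, -2.52349341e+01,
       -5.23571391e-02,  1.69720914e-02,  1.66898167e-04]), 'eef_pos': array([0.2415097 , 0.68307067, 0.21777157]), 'tool_rot': array([-1.79911238e+02,  1.03193472e-02,  1.60535309e+02]), 'force': array([ 0.45353569, -0.43950507, -0.05510188]), 'ft_torque': array([ 0.02342198, -0.05103876, -0.01159906]), 'grip_force': 0.0, 'gripper_width': 0.0931410730647739}
scene {'mtx': array([[402.00447291,   0.        , 277.64689735],
       [  0.        , 402.00447291, 209.78636558],
       [  0.        ,   0.        ,   1.        ]]), 'R': array([[ 0.89748977, -0.44103034,  0.0020872 ],
       [-0.28461604, -0.58279132, -0.76114912],
       [ 0.33690626,  0.68252949, -0.64857356]]), 't': array([-0.50093003,  0.23002354,  0.77951344])}
mould [([228.6, 191.3], 0.79)]
casting [([213.0, 166.9], 0.67)]
low_casting [([307.2, 327.5], 0.86)]
mid_casting [([296.4, 290.3], 0.85)]
board [([300.6, 339.9], 0.63)]
cavity_floor [([224.6, 193.9], 0.7)]
top {'mtx': array([[490.08578411,   0.        , 275.39988414],
       [  0.        , 490.08578411, 206.79655682],
       [  0.        ,   0.        ,   1.        ]]), 'R': array([[ 0.01911153, -0.99958122,  0.02172881],
       [-0.98366027, -0.0226895 , -0.17859916],
       [ 0.17901739, -0.01796046, -0.98368196]]), 't': array([-0.01224735,  0.5732299 ,  0.97589498])}
mould [([183.3, 229.1], 0.6)]
casting [([172.5, 246.8], 0.8)]
low_casting [([415.2, 247.1], 0.53), ([383.8, 176.3], 0.5), ([185.9, 229.0], 0.22)]
mid_casting [([380.1, 245.6], 0.89)]
board [([360.5, 265.4], 0.66), ([379.3, 245.6], 0.2)]
cavity_floor [([185.9, 233.1], 0.92)]
```

```bash
python3 -c "
import cv2
for n in ['scene','top']:
    im=cv2.imread(f'pics/{n}0.png'); cv2.imwrite(f'pics/{n}0b.png',cv2.resize(im,(800,600),interpolation=cv2.INTER_CUBIC))
"
```

```text
(no output)
```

View pics/top0b.png

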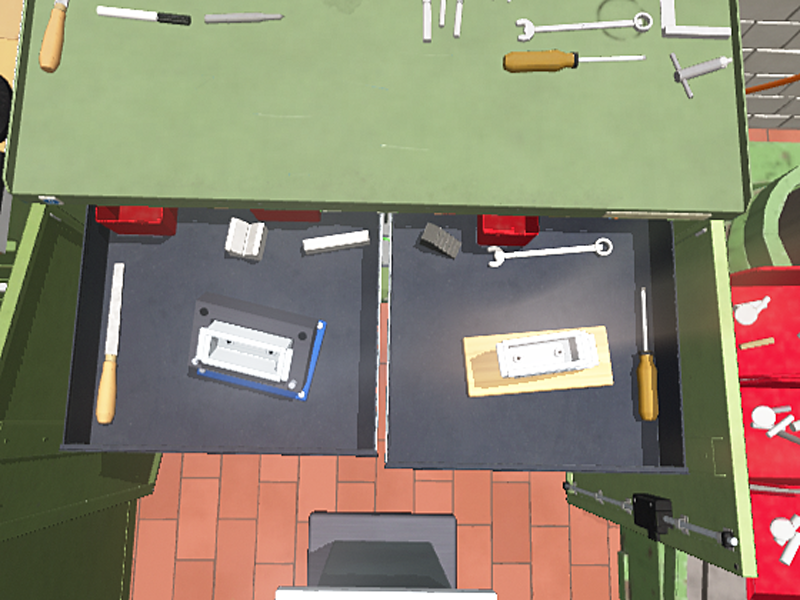

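View pics/scene0b.png

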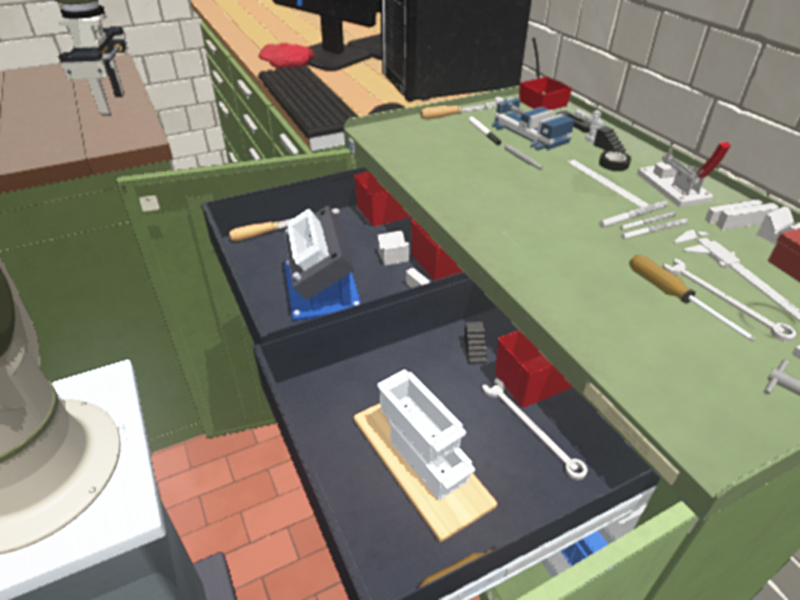

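The top view shows the casting in the mould around (245,350) of the zoomed picture, with the slope falling toward the robot. The stack is around (550,355), with the mid casting shifted left, which is world +y. Next I get rough poses and wrist views.

```bash
cat > h.py <<'E'
import numpy as np, cv2
from scipy.spatial.transform import Rotation as Ro
from bench import r
def onplane(p,uv,z):
    d=p["R"].T@np.linalg.solve(p["mtx"],[*uv,1.]); c=-p["R"].T@p["t"]
    return c+d*(z-c[2])/d[2]
def proj(p,X):
    X=np.atleast_2d(X)@p["R"].T+p["t"]; q=X@p["mtx"].T; return q[:,:2]/q[:,2:]
def ori(zt,yt):
    x=np.cross(yt,zt); return Ro.from_matrix(np.c_[x,yt,zt]).as_euler("xyz",degrees=True)
def rz(a): return Ro.from_euler("z",a,degrees=True).as_matrix()
TILT=Ro.from_euler("y",-30,degrees=True).as_matrix()
# casting features in its own frame: rim outer corners
def rim(z=.046): return np.array([[sx*.025,sy*.055,z] for sx,sy in [(-1,-1),(-1,1),(1,1),(1,-1)]])
E
python3 - <<'E'
from h import *
p=r.camera_params("top"); q=lambda u,v,z:onplane(p,(u*.7,v*.7),z)
a,b=q(204,312,.118),q(313,337,.118); print("bolts",a,b,np.degrees(np.arctan2(*(a-b)[[1,0]]))-90)
a,b=q(463,338,.012),q(607,326,.012); print("board",a,b,np.degrees(np.arctan2(*(a-b)[[1,0]]))-90)
print("cav",onplane(p,(185.9,233.1),.084),"cast rim",onplane(p,(172.5,246.8),.11),"mid",onplane(p,(380,245.6),.09))
print("low top exposed",onplane(p,(415.2,247.1),.058))
E
```

```text
bolts [0.5325025  0.25777808 0.118     ] [0.50160603 0.10881387 0.118     ] -11.717503990258209
board [ 0.51759858 -0.1073409   0.012     ] [ 0.5407577  -0.32720671  0.012     ] 6.0129631954514196
cav [0.50983673 0.17860729 0.084     ] cast rim [0.47936646 0.19883845 0.11      ] mid [ 0.49242953 -0.20998034  0.09      ]
low top exposed [ 0.49426968 -0.29049652  0.058     ]
```

```bash
python3 - <<'E'
from h import *
c=r.read_state(); 
M=rz(6.0); 
for s in (1,-1):
    o=ori(np.array([0,0,-1.]),s*M[:,0]); j=r.inverse_kinematics([.49,-.215,.32],o); print("stack",s,o,j)
M=rz(-11.7)@TILT
for s in (1,-1):
    o=ori(-M[:,2],s*M[:,0])
    for d in (.02,.15,.2):
        j=r.inverse_kinematics(np.array([.485,.19,.105])+d*M[:,2],o); print("mould",s,d,j)
E
```

```text
stack 1 [180.   0.  96.] [-20.06916151  20.11888409  51.80510082 111.36096456 -18.73596443
  57.30988389  46.35189263]
stack -1 [180.   0. -84.] [ -26.82068399   24.77973886   64.70769956  111.63147823  -25.9708475
   59.92385479 -124.59729428]
mould 1 0.02 [  -2.49924024   41.07898552  -63.034601    139.80913606   91.57601296
   62.7240192  -146.65315315]
mould 1 0.15 [-99.08366787  19.34379356  61.50647214 142.35572644  35.65298793
  11.68229564 -87.47714909]
mould 1 0.2 [-106.18969343    7.1442035    56.1104287   140.10268772   45.66881935
   29.26235235 -101.85421975]
mould -1 0.02 [-49.13928491  28.67828435   6.32701998 142.65542096 111.76315961
  23.11611782  14.18056919]
mould -1 0.15 [-51.82425699  11.44135398  -2.34528705 140.1195759   63.52019414
  31.16075682  57.72742515]
mould -1 0.2 [-52.7297545    5.66261973  -5.55103432 137.80246768  51.84388088
  37.43256391  67.66385086]
```

```bash
python3 - <<'E'
from h import *
M=rz(-11.7)@TILT; o=ori(-M[:,2],-M[:,0])
r.movel([.242,.6,.32],velocity=.25)
r.movep(np.array([.485,.19,.105])+.17*M[:,2],o)
p=r.camera_params("wrist"); im=r.get_image("wrist")
print(p, r.read_state()["time"],r.read_state()["joints"])
np.savez("w1.npz",**p); cv2.imwrite("pics/w1.png",im[:,:,::-1])
cv2.imwrite("pics/w1b.png",cv2.resize(im[:,:,::-1],(800,600),interpolation=cv2.INTER_CUBIC))
for k in ["casting","cavity_floor","mould"]: print(k,r.search_frame("wrist",k))
E
```

```text
{'mtx': array([[349.63266307,   0.        , 270.90736903],
       [  0.        , 349.63266307, 210.85479968],
       [  0.        ,   0.        ,   1.        ]]), 'R': array([[-0.84786221,  0.17593099, -0.50017793],
       [ 0.05210633,  0.96642725,  0.25160149],
       [ 0.52765008,  0.18726096, -0.82856426]]), 't': array([ 0.43015026, -0.25711426,  0.13981556])} 2.9917 [-52.45647374   9.10167966  -3.40739126 139.19080595  58.32045105
  33.50266179  62.16028002]
casting [{'point': [273.7, 195.5], 'p': 0.95}]
cavity_floor [{'point': [303.6, 173.9], 'p': 0.91}]
mould []
```

View pics/w1b.png

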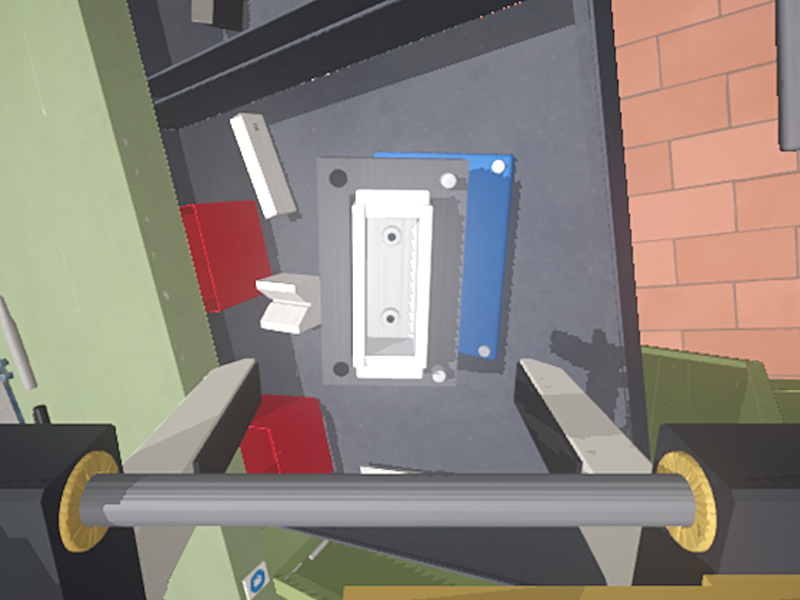

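The wrist view shows the casting with its rim spanning (353–430, 190–378), and the pins at (448,180) and (439,376). I fit the mould pose to these clicked features and overlay the model.

```bash
cat > fit1.py <<'E'
from h import *
from scipy.optimize import least_squares
p=dict(np.load("w1.npz"))
L=np.array([[.05,-.082,0],[-.05,-.082,0],[-.05,.082,0],[.05,.082,0],[-.036,-.069,.012],[-.036,.069,.012],
 [.025,-.055,.028],[-.025,-.055,.028],[-.025,.055,.028],[.025,.055,.028]])
U=.7*np.array([[318,157],[467,158],[457,385],[322,384],[448,180],[439,376],[357,205],[432,205],[427,362],[353,362]])
def W(v,L): return L@(rz(v[2])@TILT).T+[v[0],v[1],.1+(v[3] if len(v)>3 else 0)]
def f(v): return np.r_[(proj(p,W(v,L))-U).ravel(),300*v[3]]
s=least_squares(f,[.49,.185,-11.7,0],loss="soft_l1",x_scale=[.01,.01,1,.01])
if __name__=="__main__":
    print(s.x,"\n",f(s.x)[:-1].reshape(-1,2).round(1)); np.save("mould.npy",s.x)
    im=cv2.imread("pics/w1.png")[95:285,190:370]; im=cv2.resize(im,None,fx=3.1,fy=3.1,interpolation=cv2.INTER_CUBIC)
    P=lambda L:((proj(p,W(s.x,np.array(L)))-[190,95]+.5)*3.1).astype(int)
    cv2.polylines(im,[P(L[:4])],1,(0,0,255)); cv2.polylines(im,[P(L[6:])],1,(0,255,0))
    for q in P(L[4:6]): cv2.circle(im,tuple(map(int,q)),4,(255,0,255),1)
    for y in (-.064,.064): cv2.polylines(im,[P([[.02,y,.026],[-.02,y,.026]])],0,(255,0,0))
    cv2.imwrite("pics/w1c.png",im)
E
python3 fit1.py
```

```text
[ 4.87732561e-01  1.97763587e-01 -1.24086803e+01 -2.70776493e-03] 
 [[-1.   0.1]
 [ 0.9  0.6]
 [-1.  -0.6]
 [ 1.  -0.8]
 [ 0.2  0. ]
 [ 0.3 -0.6]
 [-3.4 -0.9]
 [ 0.4 -0.3]
 [-0.3  3.3]
 [ 0.5  2.8]]
```

View pics/w1c.png

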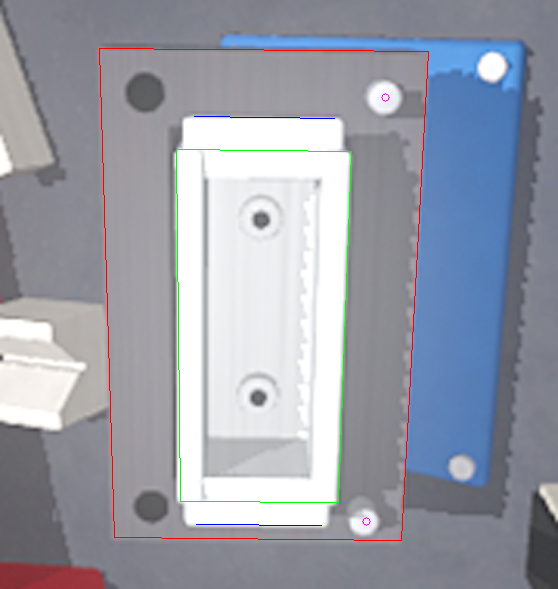

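The overlay matches the face, pins and lips to about 1 px, so the casting sits centred in the cavity. Next is the stack.

```bash
python3 - <<'E'
from h import *
M=rz(6.0); o=ori(np.array([0,0,-1.]),-M[:,0])
r.movep([.49,-.2,.30],o)
r.wait(.2)
p=r.camera_params("wrist"); im=r.get_image("wrist")
s=r.read_state();print(s["time"],s["joints"],s["eef_pos"],-p["R"].T@p["t"],p["R"][2])
np.savez("w2.npz",**p); cv2.imwrite("pics/w2.png",im[:,:,::-1])
cv2.imwrite("pics/w2b.png",cv2.resize(im[:,:,::-1],(800,600),interpolation=cv2.INTER_CUBIC))
for k in ["low_casting","mid_casting","board"]: print(k,r.search_frame("wrist",k))
E
```

```text
6.125 [ -28.04978705   25.92458755   64.65759532  113.85945781  -27.88097979
   57.66900657 -123.98920511] [ 0.49002425 -0.19980166  0.29995425] [ 0.49855016 -0.27951817  0.46570843] [-0.03047503  0.28799907 -0.95714566]
low_casting [{'point': [273.1, 102.5], 'p': 0.64}]
mid_casting [{'point': [273.8, 170.9], 'p': 0.66}]
board [{'point': [295.5, 106.4], 'p': 0.85}, {'point': [139.0, 408.9], 'p': 0.23}]
```

View pics/w2b.png

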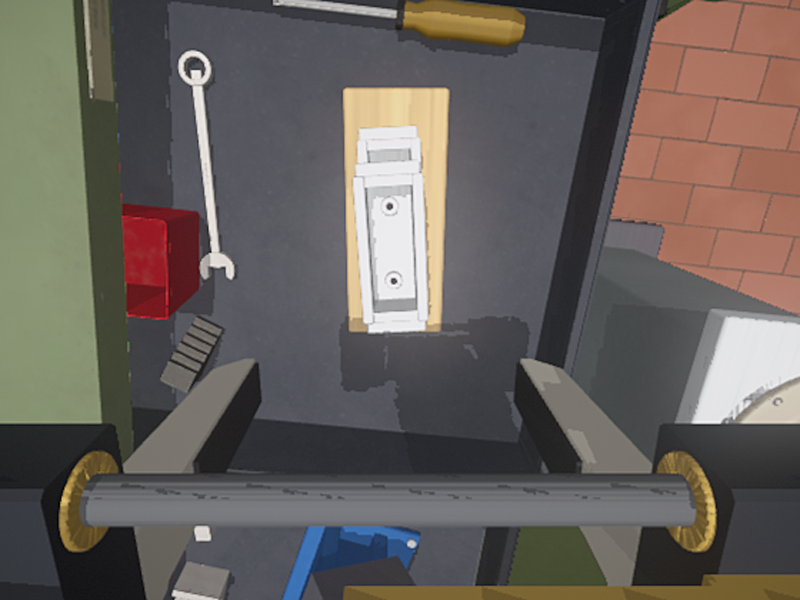

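```bash
cat > fit2.py <<'E'
from h import *
import sys
from scipy.optimize import least_squares
p=dict(np.load("w2.npz"))
C=lambda x,y,z:[x,y,z]
Lm=np.array([C(.025,-.055,.104),C(-.025,-.055,.104),C(-.025,.055,.104),C(.025,.055,.104),C(0,.064,.102)])
Ll=np.array([C(.025,-.055,.058),C(-.025,-.055,.058),C(0,-.064,.056)])
U=.7*np.array(eval(open("clicks.txt").read()))
w=np.array([[1,1]]*4+[[0,1]]+[[1,1]]*2+[[0,1]])
low=lambda v,L:L@rz(v[2]).T+[v[0],v[1],0]
mid=lambda v,L:low(v,np.array(L)+[v[4],v[3],0])
def f(v): return np.r_[((proj(p,np.r_[mid(v,Lm),low(v,Ll)])-U)*w).ravel(),v[4]*500]
s=least_squares(f,[.49,-.23,6,.029,0],loss="soft_l1",x_scale=[.01,.01,1,.01,.01])
print(s.x,"\n",f(s.x)[:-1].reshape(-1,2).round(1)); np.save("stack.npy",s.x)
x0,y0,k=230,55,3.1
im=cv2.imread("pics/w2.png")[y0:y0+190,x0:x0+100]; k=3.1; im=cv2.resize(im,None,fx=k,fy=k,interpolation=cv2.INTER_CUBIC)
raw=im.copy()
P=lambda X:((proj(p,X)-[x0,y0]+.5)*k).astype(int)
v=s.x
cv2.polylines(im,[P(mid(v,Lm[:4]))],1,(0,200,0)); cv2.polylines(im,[P(low(v,rim(.058)))],1,(255,0,0))
bl=[C(.02,y,.056) for y in (-.064,)]+[C(-.02,-.064,.056)]
cv2.polylines(im,[P(low(v,np.array(bl)))],0,(0,0,255))
cv2.polylines(im,[P(mid(v,np.array([C(.02,.064,.102),C(-.02,.064,.102)])))],0,(0,0,255))
cv2.imwrite("pics/w2c_%s.png"%sys.argv[1],np.hstack([raw,im]))
E
echo "[[354,177],[423,175],[428,321],[364,322],[398,331],[356,141],[419,139],[388,128]]">clicks.txt
python3 fit2.py a
```

```text
[ 4.90628026e-01 -2.32614660e-01  8.76772375e+00  2.40170319e-02
  1.03952162e-04] 
 [[-0.4 -0.4]
 [ 1.1 -1.4]
 [ 0.2 -0. ]
 [-0.7  1.3]
 [-0.   1.1]
 [-0.5  0.5]
 [ 0.4 -0.4]
 [-0.  -0. ]]
```

View pics/w2c_a.png

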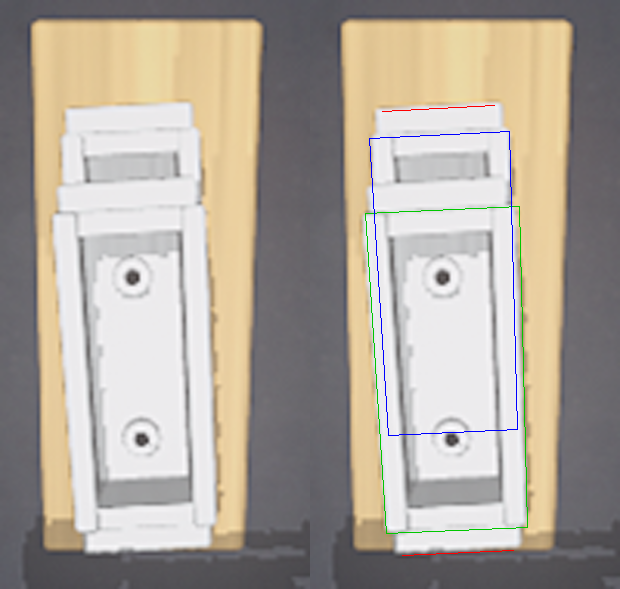

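The overlay is close but a few clicks are 1–2 px out. I refine them from the zoom: mid rim (54,213), (205,206), (214,523), (78,530); low rim (62,136), (198,129).

```bash
cat > clicks.txt <<'E'
((np.array([[54,213],[205,206],[214,523],[78,530],[148,548],[62,136],[198,129],[128,105.5]])/3.1+[230-.5,55-.5])/.7).tolist()
E
python3 fit2.py b
sed -i 's/p=dict(np.load("w2.npz"))/p=dict(np.load("w2.npz"))\nHOLE=1/' fit2.py
python3 - <<'E'
from h import *
p=dict(np.load("w2.npz")); v=np.load("stack.npy")
c=rz(v[2])@[v[4],v[3],0]+[v[0],v[1],.066]
print("mid floor ctr pred",proj(p,c),"seen",np.array([136.5,357.5])/3.1+[229.5,54.5])
# seen holes -> world yaw
a=onplane(p,np.array([132,277])/3.1+[229.5,54.5],.066);b=onplane(p,np.array([141,437])/3.1+[229.5,54.5],.066)
print((a+b)/2,c,"hole yaw",np.degrees(np.arctan2(-(b-a)[0],(b-a)[1])))
# top camera overlay check
p=r.camera_params("top"); print("top mid rim",proj(p,rim(.104)@rz(v[2]).T+[*c[:2],0])/.7, "low lip",proj(p,rz(v[2])@[0,-.064,.056]+[v[0],v[1],0])/.7)
im=cv2.imread("pics/top0.png")[215:285,315:435]; k=5
im=cv2.resize(im,None,fx=k,fy=k,interpolation=cv2.INTER_CUBIC)
P=lambda X:((proj(p,X)-[315,215]+.5)*k).astype(int)
cv2.polylines(im,[P(rim(.104)@rz(v[2]).T+[*c[:2],0])],1,(0,200,0))
low=P(np.array([[.02,-.064,.056],[-.02,-.064,.056]])@rz(v[2]).T+[v[0],v[1],0]);cv2.polylines(im,[low],0,(0,0,255))
cv2.imwrite("pics/top_c.png",im)
E
```

```text
[ 4.90514140e-01 -2.33551619e-01  8.98081212e+00  2.39422823e-02
  1.04180564e-03] 
 [[-0.3 -0.6]
 [ 0.7 -1. ]
 [ 0.9  0.5]
 [-0.9  0.5]
 [-0.   0.7]
 [-0.8  0. ]
 [ 0.4 -0.1]
 [ 0.   0.2]]
mid floor ctr pred [[273.81064347 168.98676858]] seen [273.53225806 169.82258065]
[ 0.48793496 -0.20828643  0.066     ] [ 0.4878057  -0.20974022  0.066     ] hole yaw 9.360843579157732
top mid rim [[587.48961787 365.77075067]
 [508.88206424 376.6842634 ]
 [502.87492547 340.63437462]
 [580.80956093 330.0050717 ]] low lip [[596.88689806 348.93562654]]
```

View pics/top_c.png

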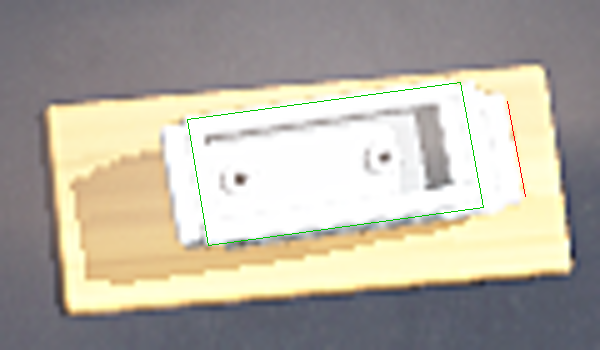

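The stack pose is consistent across both cameras: low casting at about (0.4905, -0.2335), yaw 9°. Now the grasp.

```bash
python3 - <<'E'
from h import *
v=np.load("mould.npy"); M=rz(v[2])@TILT; o=ori(-M[:,2],-M[:,0])
n=M[:,2]; F=np.array([v[0],v[1],.1-.0012])   # face centre
r.movep(F+.19*n,o)
r.movel(F+.045*n,velocity=.12)
q=r.read_state();print(q["time"],q["joints"].round(1),q["force"])
r.movel(F+.0045*n,velocity=.05)
q=r.read_state();print(q["time"],q["joints"].round(1),q["eef_pos"],F+.0045*n,q["force"])
r.command_gripper(.045,35)
q=r.read_state();print(q["time"],q["gripper_width"],q["grip_force"],q["force"],q["ft_torque"])
im=r.get_image("wrist"); p=r.camera_params("wrist"); np.savez("w3.npz",**p); cv2.imwrite("pics/w3.png",im[:,:,::-1])
E
```

```text
10.2583 [ -9.5  34.4 -53.5 139.3  88.9  54.3  33.3] [-0.52653416 -0.17404184  0.42907585]
11.2167 [ -9.4  39.5 -51.4 139.2  95.3  56.1  29.8] [0.48547506 0.19836092 0.10279701] [0.48553512 0.19824707 0.10269711] [0.63138651 0.25773124 0.37124757]
11.9667 0.05025633029649864 34.995004534721375 [-0.83230787  0.94287806  0.6268734 ] [0.25121461 0.56874381 0.02377998]
```

The casting is gripped: opening 50.3 mm, 35 N. Lift it along the normal and look.

```bash
python3 - <<'E'
from h import *
v=np.load("mould.npy"); M=rz(v[2])@TILT; n=M[:,2]; F=np.array([v[0],v[1],.1-.0012])
r.movel(F+.03*n,velocity=.05)
q=r.read_state();print(q["force"],q["gripper_width"])
r.movel(F+.16*n,velocity=.12)
q=r.read_state();print(q["time"],q["joints"].round(1),q["force"],q["gripper_width"],q["grip_force"])
T=.104+.046-.0235-.0012   # TCP z guess when seated (tip ~23.5 mm below rim)
s=np.load("stack.npy"); Z=rz(9.1); o=ori(np.array([0,0,-1.]),-Z[:,0])
for z in (.25,.126):
    print(o,r.inverse_kinematics([.4905,-.2335,z],o))
im=r.get_image("wrist"); p=r.camera_params("wrist"); np.savez("w3.npz",**p); cv2.imwrite("pics/w3.png",im[:,:,::-1])
cv2.imwrite("pics/w3b.png",cv2.resize(im[:,:,::-1],(800,600),interpolation=cv2.INTER_CUBIC))
E
```

```text
[-0.32094959 -0.4339223  -2.03031586] 0.049792218537664676
13.9083 [ -7.1  19.6 -60.1 136.8  68.2  50.9  49. ] [-0.04129644  0.17030394 -2.33557792] 0.04992235183797371 34.99426782131195
[180.    0.  -80.9] [ -21.99847974   32.13222924   64.32298044  115.79911259  -35.90344994
   54.82743144 -109.84576477]
[180.    0.  -80.9] [-18.24748889  45.98692035  63.5495485  122.55462399 -57.30628315
  49.91715957 -89.65882883]
```

View pics/w3b.png

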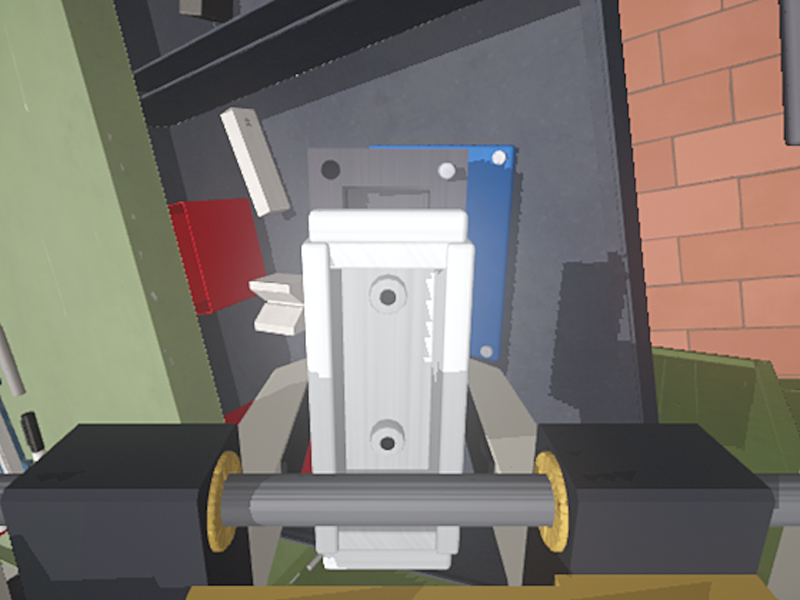

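Both ends of the held casting are visible: upper lip end at row 210, lower lip end at row 569, upper rim corners at (303,243) and (474,243). I fit its pose in the hand.

```bash
python3 - <<'E'
from h import *
from scipy.optimize import least_squares
p=dict(np.load("w3.npz")); q=r.read_state()
Rt=Ro.from_euler("xyz",q["tool_rot"],degrees=True).as_matrix(); tp=q["eef_pos"]
B=np.array([[0,-1,0],[-1,0,0],[0,0,-1.]])
# casting points with origin at rim centre
L=np.array([[.025,-.055,0],[-.025,-.055,0],[.0227,-.064,-.002],[-.0227,-.064,-.002],[.0227,.064,-.002],[-.0227,.064,-.002]])
U=.7*np.array([[303,243],[474,243],[310,211],[467,211],[323,569],[449,569]])-.0
def pts(v): 
    X=L@Ro.from_euler("xz",[v[3],v[4]],degrees=True).as_matrix().T
    return (X@B.T+[v[0],v[1],-v[2]])@Rt.T+tp
w=np.array([[1,1],[1,1],[.3,1],[.3,1],[.3,1],[.3,1]])
def f(v): return ((proj(p,pts(v))-U)*w).ravel()
for fixp in (0,1):
    g=(lambda v:np.r_[f(v)]) if not fixp else (lambda v:np.r_[f(v),v[3]*50])
    s=least_squares(g,[0,0,.0235,0,0],x_scale=[.01,.01,.01,1,1]); print(s.x.round(4)); print(f(s.x).round(1).reshape(-1,2).tolist())
E
```

```text
[-7.000e-04  6.000e-04  2.210e-02  8.565e-01 -1.135e-01]
[[-0.1, -0.2], [-0.0, 0.1], [0.1, -0.1], [-0.1, 0.2], [0.3, -0.1], [0.2, 0.1]]
[-0.0005  0.0006  0.0231  0.0007 -0.1109]
[[-0.9, 0.1], [0.7, 0.4], [-0.1, -0.1], [0.1, 0.1], [0.3, -0.4], [0.2, -0.2]]
```

The casting sits centred in the hand within 1 mm, with its rim 23 mm above the TCP. Carry it to the stack and come down to just above.

```bash
python3 - <<'E'
from h import *
Z=rz(9.1); o=ori(np.array([0,0,-1.]),-Z[:,0])
t=np.array([.4905,-.2335,0])-.0006*Z[:,1]
r.movep(t+[0,0,.27],o)
r.movel(t+[0,0,.137],velocity=.1); r.wait(.3)
q=r.read_state();print(q["time"],q["joints"].round(1),q["eef_pos"],t,q["tool_rot"],q["force"],q["gripper_width"])
np.save("t.npy",t)
p=r.camera_params("wrist");im=r.get_image("wrist"); np.savez("w4.npz",**p); cv2.imwrite("pics/w4.png",im[:,:,::-1])
cv2.imwrite("pics/w4b.png",cv2.resize(im[:,:,::-1],(800,600),interpolation=cv2.INTER_CUBIC))
im=r.get_image("scene"); cv2.imwrite("pics/s4.png",im[:,:,::-1])
im=r.get_image("top"); cv2.imwrite("pics/t4.png",im[:,:,::-1])
a=cv2.resize(cv2.imread("pics/s4.png")[150:420,150:450],(400,360)); b=cv2.resize(cv2.imread("pics/w4.png")[60:330,120:420],(400,360))
cv2.imwrite("pics/m4.png",np.hstack([a,b]))
E
```

```text
18.1333 [ -13.4   38.3   51.6  121.8  -46.3   42.2 -101.7] [ 0.49071093 -0.23403437  0.13718459] [ 0.49059489 -0.23409245  0.        ] [-1.79980731e+02 -2.45374886e-03 -8.08906221e+01] [ 0.39064189 -0.24104333 -2.84162117] 0.049755817839861494
```

View pics/m4.png

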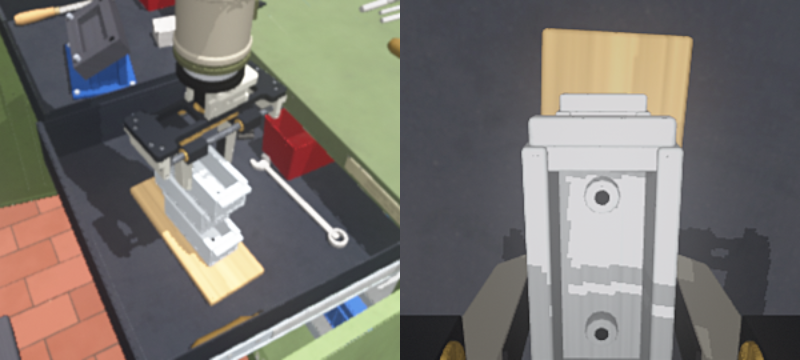

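```bash
python3 - <<'E'
from h import *
p=dict(np.load("w4.npz")); Z=rz(9.0)
low=np.array([[.0227,-.064,.056],[-.0227,-.064,.056]])@Z.T+[.4905,-.2335,0]
print("low lip pred",proj(p,low).round(1),"seen 240,131.2 305.2,131.2")
q=r.read_state();R=Ro.from_euler("xyz",q["tool_rot"],degrees=True).as_matrix()
B=np.array([[0,-1,0],[-1,0,0],[0,0,-1.]])
h=(np.array([[.0227,-.064,-.002],[-.0227,-.064,-.002]])@B.T+[-.0006,0.,-.0231])@R.T+q["eef_pos"]
print("held pred",proj(p,h).round(1),"seen 216,147.8 327,147.8")
im=cv2.imread("pics/w4.png")[110:180,200:345]
g=cv2.cvtColor(im,6).astype(int); print("col 270:",[(i+110,x) for i,x in enumerate(g[:,70])][5:50]); print("col 235",g[5:50,35].tolist()); print("row 134",g[24,30:115].tolist())
E
```

```text
low lip pred [[238.6 130.5]
 [304.4 130.6]] seen 240,131.2 305.2,131.2
held pred [[216.1 148. ]
 [326.8 148. ]] seen 216,147.8 327,147.8
col 270: [(115, np.int64(190)), (116, np.int64(190)), (117, np.int64(191)), (118, np.int64(191)), (119, np.int64(191)), (120, np.int64(191)), (121, np.int64(191)), (122, np.int64(190)), (123, np.int64(190)), (124, np.int64(190)), (125, np.int64(191)), (126, np.int64(191)), (127, np.int64(191)), (128, np.int64(192)), (129, np.int64(179)), (130, np.int64(170)), (131, np.int64(207)), (132, np.int64(219)), (133, np.int64(217)), (134, np.int64(217)), (135, np.int64(216)), (136, np.int64(216)), (137, np.int64(216)), (138, np.int64(216)), (139, np.int64(217)), (140, np.int64(217)), (141, np.int64(217)), (142, np.int64(220)), (143, np.int64(184)), (144, np.int64(204)), (145, np.int64(227)), (146, np.int64(175)), (147, np.int64(147)), (148, np.int64(189)), (149, np.int64(212)), (150, np.int64(217)), (151, np.int64(217)), (152, np.int64(217)), (153, np.int64(217)), (154, np.int64(217)), (155, np.int64(217)), (156, np.int64(217)), (157, np.int64(217)), (158, np.int64(217)), (159, np.int64(217))]
col 235 [185, 185, 185, 185, 184, 184, 184, 184, 184, 184, 184, 183, 183, 184, 183, 184, 183, 183, 183, 183, 182, 183, 182, 183, 183, 182, 181, 181, 182, 183, 186, 153, 148, 189, 211, 216, 217, 216, 216, 216, 216, 216, 216, 216, 216]
row 134 [186, 187, 186, 186, 185, 183, 180, 178, 180, 166, 194, 216, 217, 216, 216, 215, 215, 216, 216, 216, 216, 216, 216, 216, 216, 216, 216, 216, 216, 216, 216, 216, 216, 216, 216, 216, 216, 216, 216, 216, 217, 216, 216, 216, 216, 216, 216, 216, 216, 216, 216, 216, 216, 216, 216, 216, 216, 216, 216, 216, 216, 216, 216, 216, 216, 216, 216, 216, 216, 216, 216, 216, 217, 217, 195, 181, 186, 190, 189, 191, 190, 191, 191, 193, 193]
```

The predicted and seen edges agree to about 0.5 px, or 0.4 mm. Lower with a force guard.

```bash
python3 - <<'E'
from h import *
t=np.load("t.npy"); f0=r.read_state()["force"][2]; z=.137
z=.1305; r.movel(t+[0,0,z],velocity=.03)
while z>.121:
    z-=.0005; r.movel(t+[0,0,z],velocity=.015); r.wait(.05)
    q=r.read_state(); d=q["force"][2]-f0
    print(round(z,4),d.round(2),q["eef_pos"][2].round(4))
    if d>2.5: break
print(q["time"],q["force"],q["ft_torque"],q["gripper_width"])
E
```

```text
0.13 1.04 0.13
0.1295 0.36 0.1295
0.129 1.44 0.129
0.1285 0.93 0.1285
0.128 0.87 0.128
0.1275 0.89 0.1275
0.127 1.02 0.127
0.1265 0.86 0.1265
0.126 1.02 0.126
0.1255 0.56 0.1255
0.125 3.47 0.1251
21.95 [ 0.08745926 -0.27317067  0.16134864] [0.1733751  0.18854611 0.03032258] 0.04980517584836105
```

```bash
python3 - <<'E'
from h import *
t=np.load("t.npy")
r.command_gripper(.056,10); r.wait(.2); r.command_gripper(.080)
q=r.read_state();print(q["time"],q["force"],q["gripper_width"])
r.movel(t+[0,0,.20],velocity=.08); r.movel(t+[0,.03,.33],velocity=.15); r.wait(.3)
p=r.camera_params("wrist");im=r.get_image("wrist"); np.savez("w5.npz",**p); cv2.imwrite("pics/w5.png",im[:,:,::-1])
cv2.imwrite("pics/s5.png",r.get_image("scene")[:,:,::-1])
print(r.read_state()["time"],p["R"].T@-p["t"])
Z=rz(9.1); c=np.array([.4905,-.2335])
new=rim(.150)@Z.T+[*c,0]; mid=rim(.104)@Z.T+[*(c+.0242*Z[:2,1]),0]
P=proj(p,np.r_[new,mid]); lo=np.maximum(P.min(0).astype(int)-25,0)
a=cv2.imread("pics/w5.png")[lo[1]:lo[1]+200,lo[0]:lo[0]+135]; k=2.9
a=cv2.resize(a,None,fx=k,fy=k,interpolation=cv2.INTER_CUBIC)
S=lambda X:((proj(p,X)-lo+.5)*k).astype(int)
cv2.polylines(a,[S(new)],1,(0,200,0)); cv2.polylines(a,[S(mid)],1,(255,0,0))
cv2.polylines(a,[S(np.array([[.0227,-.064,.056],[-.0227,-.064,.056]])@Z.T+[*c,0])],0,(0,0,255))
b=cv2.imread("pics/s5.png")[200:400,200:340]; b=cv2.resize(b,(406,580)); a=a[:580]
if a.shape[0]<580: a=cv2.copyMakeBorder(a,0,580-a.shape[0],0,0,0)
cv2.imwrite("pics/m5.png",np.hstack([a,b])[:,:800])
E
```

```text
23.1417 [0.22627237 0.74402857 0.35118369] 0.07978912899520804
25.6667 [ 0.50328862 -0.28339569  0.49541533]
```

View pics/m5.png

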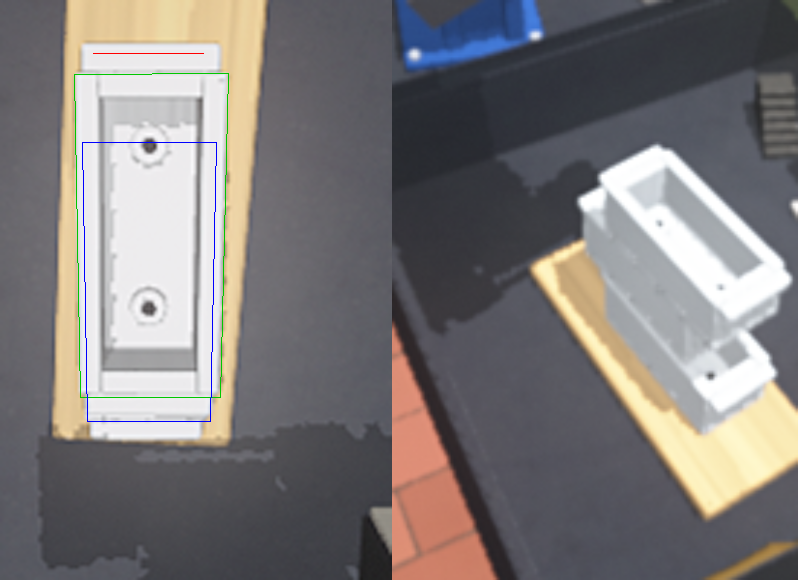

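The new casting lies upright on the stack at the predicted outline, with the middle one's lip still showing at (145,435) and nothing shifted. Handing in.

```bash
python3 -c "
from bench import r
print(r.sign_off())"
```

```text
the job is handed in; nothing more can be done
None
```

I handed the job in: the casting is out of the mould and sits right way up on the rims of the middle one, straight above the lowest one to within the roughly 2 mm camera calibration, with no visible shift of the stack and about 26 s of the 45 s used.

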